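# Clamp a carving in the pedal clamp

## Robot

A 7-joint arm with a two-finger parallel gripper is mounted at the origin on the work surface. World frame = base frame: x ahead of the robot, y to its left, z up, the work surface at z = 0. Lengths are in m, angles in rad, forces in N, time in s.
With the tool pointing down it reaches from about 0.425 to 0.925 m from the base axis. Payload 6.8 kg.
Tool frame: the origin (TCP) lies midway between the tips of the shut fingers; the grasp point (between the pads) lies 19 mm behind it (bot.pinch_z is the distance from the TCP to the grasp point, in m); z points along the fingers, y is the line along which they close (so a half turn about z gives the same grasp; the last joint's range is limited). The gripper opens to 85 mm and grips with 20 to 120 N. Pads are 22 mm wide; open, the fingers measure 114 mm over their backs; the gripper's body (76 mm by 85 mm) begins 54 mm behind the grasp point. The pads swing forward as they close: fully open they stand 13 mm farther back than shut.
Start: joints at [1.236, 0.477, 0.022, 1.555, -0.011, 1.109, -0.083], TCP at [0.152, -0.658, 0.231] pointing down, gripper open.
Joint ranges: [-2.96, 2.96], [-0.34, 2.1], [-1.41, 1.46], [0.24, 2.44], [-1.37, 4.51], [0.17, 1.92], [-2.96, 2.96]. Speed limits (rad/s): [2.39, 2.39, 3.14, 3.14, 3.14, 3.14, 3.14].

## Interface

Orientations are given as a unit quaternion [w, x, y, z].
In Python, from station import bot, imaging gives the robot as it stands. The module is installed in compiled form; this text tells all that it offers.
- The arm moves only by the tool carry_out, never from a script. Its argument "targets" is a list of rows, each a list of 5 numbers: the shift along the tool's x, y, z in cm, then the turn about the tool's z in degrees, then the opening, from -1 (shut) to 1 (fully open). In form: [[x, y, z, yaw, gripper], ...]. A call has 1 to 12 rows; each row shifts and turns the commanded pose from where the row before left it, along the tool's axes as they then stand; what a row does not reach is not made up. A row lasts 1/10 s, in which the tool goes at most 50 mm and 8.59 degrees, less where a joint would pass 70% of its speed; a pose out of reach is approached as far as the arm can. A call is refused whole if a number of a shift passes 5 or a number of a turn 8.59, either way. A call with a gripper value outside its range is refused whole. The fingers move at their own pace and stop on an object; "force" is the grip in N (left out, the last holds). Time passes only in rows, so rows that do not move let the fingers close. It gives the time, the measured TCP pose, the force, the opening and the grip force at its end, in the units of the state.
- bot.get_obs(): the state, without advancing time (a new reading comes with each control period).
- imaging.read_camera(name): name is "side" or "top" or "wrist"; returns the picture (400x640x3 uint8, red, green, blue); there is no depth.
- imaging.calibration(name): a dict with "fx", "fy", "cx", "cy" (pixels), "extrinsics" (4x4, takes a point from world to camera coordinates). Camera axes: x right, y up, looking along -z (the intrinsics and any distortion apply to the point x, -y, -z); pixel columns grow to the right and rows downward; lengths in m; the calibration is good to about 2 mm. The wrist camera is an equidistant fisheye: a pixel r from the principal point sees the ray r / f radians off the axis. A picture is of the moment at which its call begins: read the wrist's pose just before it. calibration takes no time and is no camera call; for the wrist camera it gives the pose at the moment of the call.
- bot.hand_in(): hands the job in; it is judged then, once.
The state is a dict: "t": time; "q": joint angles; "joint_vel": joint speeds; "joint_torque": joint torques, N m; "eef_pos": TCP position; "tool_rot": TCP orientation; "contact_force": force on the tool from outside, world axes, zero at the start; "torque": the same for the moment, N m; "gripper_width": opening from 0.0 (shut) to 1.0 (fully open); "grasp_force": force on a finger pad.
Only numpy, scipy, OpenCV 4.12 (cv2) and the standard library are available. Lean on these libraries where they do the work, as an engineer would, in place of code of your own. Each camera call takes 0.05 s, during which the arm holds its last target. There are 200 camera calls.

## Task

Push the carved stone along its bed until its back face is flush against the steel fence. Then, with the fingers, press the spring pedal right down past its snap and on to its stop, lean on it firmly there for about two seconds without stamping on it, and let go so that it stays latched down with the clamp holding the stone. Leave the mallet, the chisel and the sanding discs where they lie.

Things in the scene. Friction and masses are not known exactly. Their poses are not given: they have to be found in the camera images.
- fixture: Fixed clamp: green base plate x -180 to +160 mm, y -170 to +170 mm of its frame. Origin on the table; x towards the fence, y left, z up. Stone bed: left half, centre line y = +90, surface z = 12 mm. Clamp column behind the fence, y +60 to +120, x +62 to +112, 132 mm high; its red jaw reaches over the bed to x = -12 mm (z 70 to 155 mm when open). Pedal on the right half.
- fence (a point): Middle of the fence's face (the steel bar across the back of the stone's bed, 160 mm long along y, its top 38 mm above the table). Axes as the fixture's: the stone comes from -x and its back face must lie against the plane x = 0 of this point.
- stone: Loose cream limestone carving, 100 (x) by 90 (y) mm, 0.7 to 1 kg, on the bed short of the fence, turned up to 0.25 rad. Origin under its centre; x towards its flat back face, z up. Slab 32 mm high with flat front and back faces; rear land (x -8 to +50 mm) 45 mm high, for the clamp; half-round moulding along y at x = -30 mm, also 45 mm high. Slides with a few newtons, at most about 10 N.
- stone_front (a point): Middle of the stone's front (robot-side) face, 16 mm above its underside; this is where to push. Axes as the stone's.
- stone_back (a point): Middle of the stone's back face, 16 mm above its underside. Axes as the stone's.
- pedal (a joint): Pedal angle, rad: 0 at rest (sloping up to the robot, 0.36 above level). A hidden screw sets its rigid stop anew each time, at 0.25 to 0.32. Over-centre spring: resistance at the tread soon reaches about 15 N, then fades, gone at about 0.18; beyond, the pedal pulls itself on to its stop and stays latched. Let go earlier, it springs back. It also drives the jaw.
- pedal_hinge (a point): The pedal's hinge, on its centre line, 32 mm above the table. The hinge axis is along the fixture's y; the tread lies towards the fixture's -x. This point turns with the pedal.
- tread: Black rubber tread, yellow ribs, on the pedal, 80 mm (x) by 70 mm. Origin at the centre of its top face, z out of it, x along the pedal to the hinge; 160 mm from the hinge along the pedal, 26 mm above the pedal's centre line; sinks 39 to 51 mm in an arc. It yields on a cushion, 15 N per mm, up to 3 mm. Leaning firmly on the stop means 12 to 25 N; over 30 N is stamping and harms the linkage.
- plunger: Sprung steel plunger with a black rubber foot 26 mm across at the end of the red jaw, 52 mm in front of the jaw's pin; origin at the centre of the foot's underside, z up the plunger. It comes down on the stone's rear land when the pedal is pressed, and holds it with 5 to 15 N.
- mallet: Bystander: round wooden mallet lying along its x, 205 mm long, head 72 mm across; origin under it, on the table. Left of the fixture.
- chisel: Bystander: steel chisel lying flat along its x, 155 mm long, 18 mm wide, 14 mm high; origin on the table. Right of the fixture.
- discs: Bystander: stack of round sanding discs 100 mm across and 30 mm high with a 35 mm steel spindle on top; origin under the centre. Right of the fixture.

How it is judged:
By the outcome, as a careful person would: the job done as asked, in the order asked, and still so for the second after the job is handed in, with the robot touching nothing.
It also fails if it takes over 64 s, if anything falls off the work surface, if the arm or the gripper's body presses on something with over 40 N, if the wrist force passes 120 N, or if a joint passes its speed limit or range.

## Working session

There is one attempt and no reset: what is moved stays moved. The work goes in short steps, Python scripts to look and compute and a tool call to move; the robot and the scene stay as the last step left them, time stands still between calls to the robot, and variables do not carry over. Pictures are saved under pics/ and viewed, at most 10 in all, crops included, and the job is handed in when it is done.

Besides the shell and the picture viewer there is one more tool, called by a JSON object that holds its "op" and its "data", one argument or row to a line. carry_out: Moves the arm, as the interface text tells. Its arguments: {"type":"object","properties":{"targets":{"type":"array"},"force":{"type":"number"}},"required":["targets"]}

```bash
mkdir -p pics; python3 - <<'E'
from station import bot, imaging
import cv2,numpy as np
o=bot.get_obs();print(o['t'],o['eef_pos'],o['tool_rot'],o['contact_force'],o['gripper_width'],bot.pinch_z)
for n in('top','side'):
    c=imaging.calibration(n);print(n,{k:np.round(v,4).tolist() if k=='extrinsics' else v for k,v in c.items()})
    cv2.imwrite(f'pics/{n}0.png',imaging.read_camera(n)[...,::-1])
E
```

```text
0.0 [ 0.15168387 -0.65713705  0.23031761] [-8.86900097e-04  9.93570702e-01  1.13209754e-01 -1.59796536e-04] [0.06538686 0.74436692 0.07419216] 0.9984672731948276 0.0187
top {'fx': 379.08016841195473, 'fy': 379.08016841195473, 'cx': 317.6162425125138, 'cy': 200.1089818462464, 'extrinsics': [[0.0189, -0.9998, 0.0044, -0.0016], [0.9845, 0.0193, 0.1745, -0.6092], [-0.1746, 0.001, 0.9846, -0.927], [0.0, 0.0, 0.0, 1.0]]}
side {'fx': 450.504273964085, 'fy': 450.504273964085, 'cx': 311.6803420430399, 'cy': 199.60947480979988, 'extrinsics': [[-0.8722, -0.4891, -0.0091, 0.5481], [0.2878, -0.5281, 0.7989, -0.2447], [-0.3956, 0.6942, 0.6014, -0.9902], [0.0, 0.0, 0.0, 1.0]]}
```

View pics/top0.png

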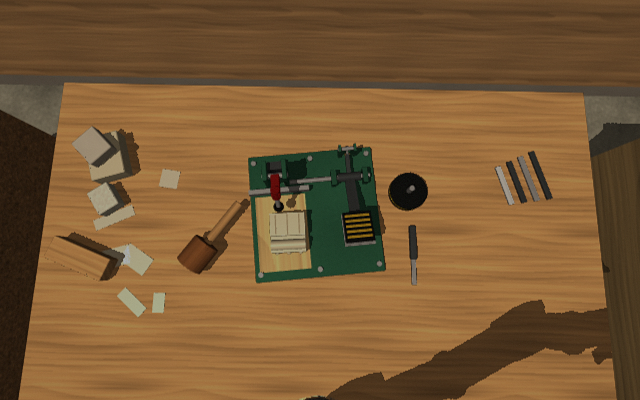

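View pics/side0.png

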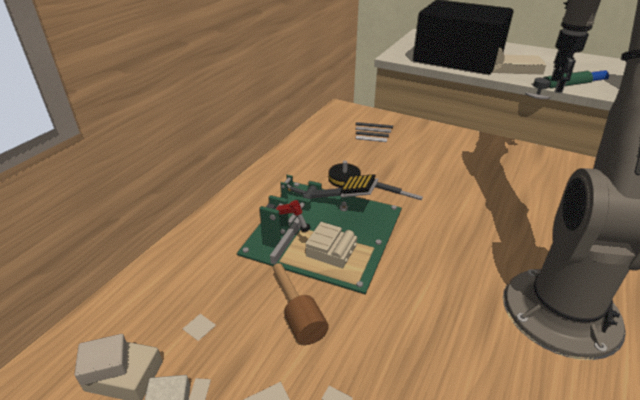

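Top view: green plate with corners at about (248,158), (371,147), (385,269) and (256,282). The stone is at (288,232), the tread at (358,227), the mallet to the left, and the discs and chisel to the right. I'll enlarge it.

```bash
python3 - <<'E'
import cv2
a=cv2.imread('pics/top0.png')[138:288,238:398]
cv2.imwrite('pics/topc.png',cv2.resize(a,None,fx=5,fy=5,interpolation=cv2.INTER_CUBIC)[:600 if 0 else 750][:, :])
b=cv2.imread('pics/top0.png')[140:288,240:396]
cv2.imwrite('pics/topc.png',cv2.resize(b,None,fx=4,fy=4,interpolation=cv2.INTER_CUBIC))
E
```

```text
(no output)
```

View pics/topc.png

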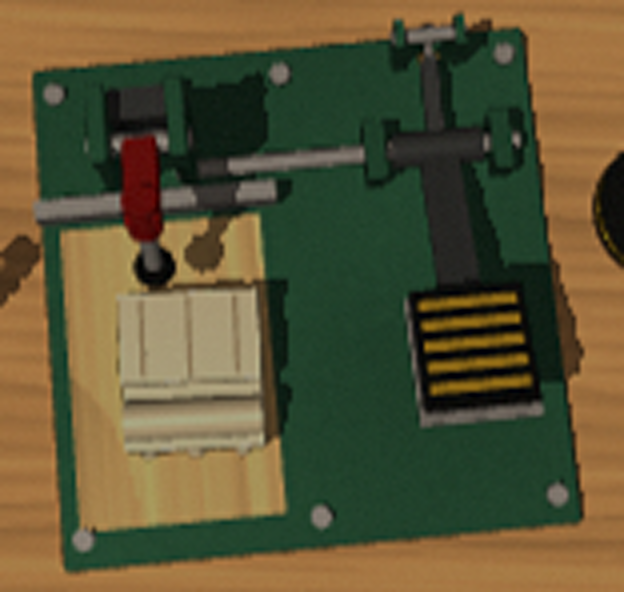

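```bash
cat > h.py <<'E'
import numpy as np
from station import bot, imaging
from scipy.optimize import least_squares
def ray(n,u,v):
    c=imaging.calibration(n);E=c['extrinsics'];R=E[:3,:3];p=-R.T@E[:3,3]
    return p,R.T@np.array([(u-c['cx'])/c['fx'],-(v-c['cy'])/c['fy'],-1])
def onz(n,u,v,z):
    p,d=ray(n,u,v);return p+d*(z-p[2])/d[2]
def crop(u,v): return (u+.5)/4-.5+240,(v+.5)/4-.5+140
def fit(P,W): # 2D rigid local P -> world W
    f=lambda s:(np.c_[np.cos(s[2])*P[:,0]-np.sin(s[2])*P[:,1]+s[0],np.sin(s[2])*P[:,0]+np.cos(s[2])*P[:,1]+s[1]]-W).ravel()
    r=least_squares(f,[.6,0,0]);return r.x,np.round(r.fun.reshape(-1,2)*1e3,1).tolist()
E
python3 - <<'E'
from h import *
g=lambda L,z:np.array([onz('top',*crop(*p),z)[:2] for p in L])
for z in(.006,.010):
    print('fix',z,*fit(np.array([[.16,.17],[.16,-.17],[-.18,-.17],[-.18,.17]]),g([(34,72),(524,30),(581,521),(66,570)],z)))
print('stone',*fit(np.array([[.05,.045],[.05,-.045],[-.008,-.045],[-.008,.045]]),g([(118,293),(258,287),(262,380),(122,388)],.057)))
W=g([(38,219),(275,198),(36,205),(275,182)],.038);print('fence',W.round(4).tolist())
for z in(.09,.1,.11,.12):
    W=g([(412,293),(522,283)],z-.01);V=g([(540,402),(424,412)],z+.014);print('tread',z,W.round(4).tolist(),V.round(4).tolist(),np.linalg.norm(W[0]-W[1]),np.linalg.norm(V[0]-V[1]),np.r_[W,V].mean(0))
E
```

```text
fix 0.006 [0.5936293  0.01764451 0.10979325] [[1.0, -0.4], [1.1, 0.9], [-1.3, -0.8], [-0.7, 0.3]]
fix 0.01 [0.5930537  0.0176233  0.10979326] [[1.6, 0.3], [1.8, 0.3], [-1.9, -1.5], [-1.5, 0.9]]
stone [0.52465921 0.08516441 0.07125983] [[-1.5, -0.1], [-0.7, -0.3], [0.9, -0.4], [1.3, 0.8]]
fence [[0.6236, 0.1907], [0.6408, 0.0351], [0.633, 0.1925], [0.6516, 0.0353]]
tread 0.09 [[0.5732, -0.053], [0.5809, -0.1218]] [[0.505, -0.1289], [0.4976, -0.0591]] 0.06928180979991008 0.07019125642554265 [ 0.53916529 -0.09070184]
tread 0.1 [[0.5717, -0.0523], [0.5793, -0.1204]] [[0.5042, -0.1274], [0.497, -0.0583]] 0.06854400465102342 0.06942416053018187 [ 0.53807818 -0.0896022 ]
tread 0.11 [[0.5703, -0.0516], [0.5778, -0.119]] [[0.5035, -0.1258], [0.4963, -0.0576]] 0.06780619950213672 0.06865706463482105 [ 0.53699107 -0.08850256]
tread 0.12 [[0.5689, -0.0509], [0.5763, -0.1176]] [[0.5028, -0.1243], [0.4957, -0.0568]] 0.06706839435325006 0.06788996873946025 [ 0.53590395 -0.08740292]
```

Fixture is at (0.5935, 0.0176) with yaw 0.110. The fence face is at fixture x≈+49 mm, which matches its 160 mm length at y≈90. The stone is at fixture (-61, +75) mm with yaw -0.04, so it has about 60 mm to travel. I'll start moving.

{"op": "carry_out", "data": {
  "targets": [
    [0, 0, 0, 6.7, 0],
    [3, -2.9, 0, 0, 0],
    [3, -2.9, 0, 0, 0],
    [3, -2.9, 0, 0, 0],
    [3, -2.9, 0, 0, 0],
    [3, -2.9, 0, 0, 0],
    [3, -2.9, 0, 0, 0],
    [3, -2.9, 0, 0, 0],
    [3, -2.9, 0, 0, 0],
    [3, -2.9, 0, 0, 0],
    [3, -2.9, 0, 0, 0],
    [3, -2.9, 0, 0, 0]
  ],
  "force": 40
}}

```text
t: 1.3
eef_pos: [0.4454, -0.3029, 0.2311]
tool_rot: [-0.0, 0.998, 0.055, -0.0]
contact_force: [-0.4, -0.1, 0.2]
gripper_width: 0.502
grasp_force: 0.0
```

```bash
cat >> h.py <<'E'
F=np.array([.5935,.0176]);th=.110
def w(x,y): return F+np.array([np.cos(th)*x-np.sin(th)*y,np.sin(th)*x+np.cos(th)*y])
def to(x,y,z): # fixture target -> tool shift cm
    o=bot.get_obs();q=o['tool_rot']
    from scipy.spatial.transform import Rotation as R
    M=R.from_quat([q[1],q[2],q[3],q[0]]);d=np.r_[w(x,y),z]-o['eef_pos']
    m=M.as_matrix();f=o['eef_pos'][:2]-F;c,s=np.cos(th),np.sin(th)
    print('t',round(o['t'],2),'fix mm',(np.array([c*f[0]+s*f[1],c*f[1]-s*f[0]])*1e3).round(1),'z',o['eef_pos'][2].round(4),'yaw',np.arctan2(m[1,0],m[0,0]).round(4),'zt',m[:,2].round(3),'F',np.round(o['contact_force'],2),'shift cm',(m.T@d*100).round(2),'grip',round(o['gripper_width'],2))
E
python3 -c "
from h import *
to(-.135,.0747,.23)"
```

```text
t 1.3 fix mm [-182.4 -302.3] z 0.2311 yaw 0.1098 zt [-0.  0. -1.] F [-0.38 -0.13  0.16] shift cm [  4.73 -37.7    0.11] grip 0.5
```

{"op": "carry_out", "data": {
  "targets": [
    [0.5, -4.2, 0, 0, 0],
    [0.5, -4.2, 0, 0, 0],
    [0.5, -4.2, 0, 0, 0],
    [0.5, -4.2, 0, 0, 0],
    [0.5, -4.2, 0, 0, 0],
    [0.5, -4.2, 0, 0, 0],
    [0.5, -4.2, 0, 0, 0],
    [0.5, -4.2, 0, 0, 0],
    [0.5, -4.2, 0, 0, 0],
    [0, 0, 0, 0, 0],
    [0, 0, 4, 0, 0],
    [0, 0, 4, 0, 0]
  ]
}}

```text
t: 2.5
eef_pos: [0.4491, 0.0761, 0.1511]
tool_rot: [-0.0, 0.998, 0.055, 0.002]
contact_force: [1.1, -0.6, -1.2]
gripper_width: 0.499
grasp_force: 0.0
```

```bash
python3 -c "
from h import *
import cv2
to(-.135,.0747,.016)
cv2.imwrite('pics/w1.png',imaging.read_camera('wrist')[...,::-1])"
```

```text
t 2.5 fix mm [-137.1   74. ] z 0.1511 yaw 0.11 zt [ 0.003  0.    -1.   ] F [ 1.13 -0.56 -1.19] shift cm [ 0.17 -0.07 13.51] grip 0.5
```

View pics/w1.png

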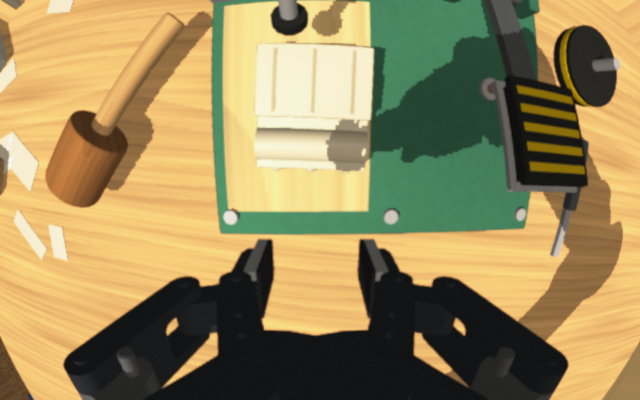

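Wrist view: the two half-open fingers, at columns 245–385, straddle the stone's centre line evenly. The stone's front is at row 168. I'll descend in front of it and push.

{"op": "carry_out", "data": {
  "targets": [
    [0, 0, 4, 0, 0],
    [0, 0, 4, 0, 0],
    [0, 0, 3.5, 0, 0],
    [0, 0, 2, 0, 0],
    [0, 0, 0, 0, 0],
    [0.5, 0, 0, 0, 0],
    [0.5, 0, 0, 0, 0],
    [0.5, 0, 0, 0, 0],
    [0.4, 0, 0, 0, 0],
    [0.4, 0, 0, 0, 0],
    [0.4, 0, 0, 0, 0],
    [0.4, 0, 0, 0, 0]
  ]
}}

```text
t: 3.75
eef_pos: [0.4767, 0.0786, 0.0166]
tool_rot: [0.001, 0.998, 0.055, -0.002]
contact_force: [-8.8, -0.6, 6.1]
gripper_width: 0.5
grasp_force: 4.1
```

```bash
python3 -c "
from h import *
to(-.062,.0747,.016)"
```

```text
t 3.75 fix mm [-109.4   73.4] z 0.0166 yaw 0.1096 zt [-0.004 -0.002 -1.   ] F [-8.84 -0.62  6.1 ] shift cm [ 4.74 -0.13  0.04] grip 0.5
```

{"op": "carry_out", "data": {
  "targets": [
    [0, 0, -0.2, 0, 0],
    [0.4, 0, 0, 0, 0],
    [0.4, 0, 0, 0, 0],
    [0.4, 0, 0, 0, 0],
    [0.4, 0, 0, 0, 0],
    [0.4, 0, 0, 0, 0],
    [0.4, 0, 0, 0, 0],
    [0.4, 0, 0, 0, 0],
    [0.4, 0, 0, 0, 0],
    [0.4, 0, 0, 0, 0],
    [0.2, 0, 0, 0, 0]
  ]
}}

```text
t: 4.85
eef_pos: [0.5159, 0.0835, 0.0186]
tool_rot: [0.0, 0.998, 0.055, -0.001]
contact_force: [-5.9, -1.9, 3.9]
gripper_width: 0.502
grasp_force: 3.2
```

```bash
python3 -c "
from h import *
to(-.062,.0747,.018)
import cv2
cv2.imwrite('pics/w2.png',imaging.read_camera('wrist')[...,::-1])"
```

```text
t 4.85 fix mm [-69.9  74. ] z 0.0186 yaw 0.11 zt [-0.002 -0.001 -1.   ] F [-5.86 -1.88  3.86] shift cm [ 0.79 -0.07  0.06] grip 0.5
```

View pics/w2.png

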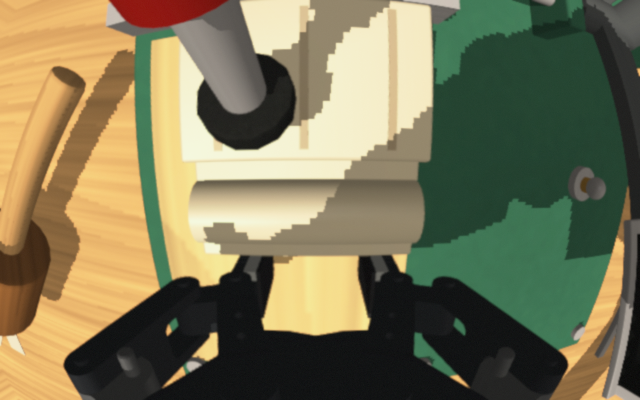

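The stone slides squarely under the open plunger, and the fingers rest on its front face at row 255. I'll keep going gently until it meets the fence.

{"op": "carry_out", "data": {
  "targets": [
    [0.2, 0, 0, 0, 0],
    [0.2, 0, 0, 0, 0],
    [0.1, 0, 0, 0, 0],
    [0.1, 0, 0, 0, 0],
    [0, 0, 0, 0, 0]
  ]
}}

```text
t: 5.4
eef_pos: [0.5216, 0.0842, 0.0185]
tool_rot: [0.0, 0.998, 0.055, -0.001]
contact_force: [-5.8, -0.7, 3.0]
gripper_width: 0.5
grasp_force: 3.1
```

{"op": "carry_out", "data": {
  "targets": [
    [0.1, 0, 0, 0, 0],
    [0.1, 0, 0, 0, 0],
    [0, 0, 0, 0, 0]
  ]
}}

```text
t: 5.7
eef_pos: [0.5235, 0.0844, 0.0185]
tool_rot: [0.0, 0.998, 0.055, -0.001]
contact_force: [-6.5, -0.1, 3.3]
gripper_width: 0.5
grasp_force: 3.2
```

{"op": "carry_out", "data": {
  "targets": [
    [0.1, 0, 0, 0, 0],
    [0, 0, 0, 0, 0]
  ]
}}

```text
t: 5.9
eef_pos: [0.5235, 0.0844, 0.0184]
tool_rot: [0.001, 0.998, 0.055, -0.002]
contact_force: [-9.4, -1.1, 6.5]
gripper_width: 0.497
grasp_force: 4.6
```

{"op": "carry_out", "data": {
  "targets": [
    [0.1, 0, 0, 0, 0],
    [0, 0, 0, 0, 0]
  ]
}}

```text
t: 6.1
eef_pos: [0.5235, 0.0843, 0.0183]
tool_rot: [0.001, 0.998, 0.055, -0.003]
contact_force: [-12.1, -1.2, 9.1]
gripper_width: 0.497
grasp_force: 5.9
```

{"op": "carry_out", "data": {
  "targets": [
    [0.1, 0, 0, 0, 0],
    [0.1, 0, 0, 0, 0],
    [0, 0, 0, 0, 0]
  ]
}}

```text
t: 6.4
eef_pos: [0.5235, 0.0842, 0.0179]
tool_rot: [0.001, 0.998, 0.055, -0.005]
contact_force: [-16.0, -1.4, 11.4]
gripper_width: 0.501
grasp_force: 8.3
```

It stalled with the force rising steadily, so it is seated. I'll back straight off, lift clear and check.

{"op": "carry_out", "data": {
  "targets": [
    [-0.2, 0, 0, 0, 0],
    [-0.3, 0, 0, 0, 0],
    [-0.5, 0, 0, 0, 0],
    [-1.5, 0, 0, 0, 0],
    [-3, 0, 0, 0, 0],
    [-2, 0, -3, 0, 0],
    [0, 0, -4, 0, -0.5],
    [0, 0, -4, 0, -1],
    [0, 0, -4, 0, -1],
    [0, 4, 0, 0, -1],
    [0, 4, 0, 0, -1],
    [0, 4, 0, 0, -1]
  ]
}}

```text
t: 7.6
eef_pos: [0.4687, -0.0438, 0.1698]
tool_rot: [0.0, 0.998, 0.055, 0.002]
contact_force: [0.6, -0.3, 0.6]
gripper_width: -0.0
grasp_force: 0.0
```

```bash
python3 -c "
from h import *
import cv2
to(-.115,-.09,.15)
a=imaging.read_camera('top')[...,::-1];cv2.imwrite('pics/top1.png',a)
s=imaging.read_camera('side')[...,::-1]
c=cv2.resize(a[140:288,240:396],None,fx=4,fy=4,interpolation=cv2.INTER_CUBIC)[:,:400]
d=cv2.resize(s[165:313,235:335],None,fx=4,fy=4,interpolation=cv2.INTER_CUBIC)
cv2.imwrite('pics/chk.png',np.hstack([c,d]))"
```

```text
t 7.6 fix mm [-130.8  -47.3] z 0.1698 yaw 0.1107 zt [ 0.004 -0.    -1.   ] F [ 0.59 -0.32  0.64] shift cm [1.57 4.27 1.99] grip -0.0
```

View pics/chk.png

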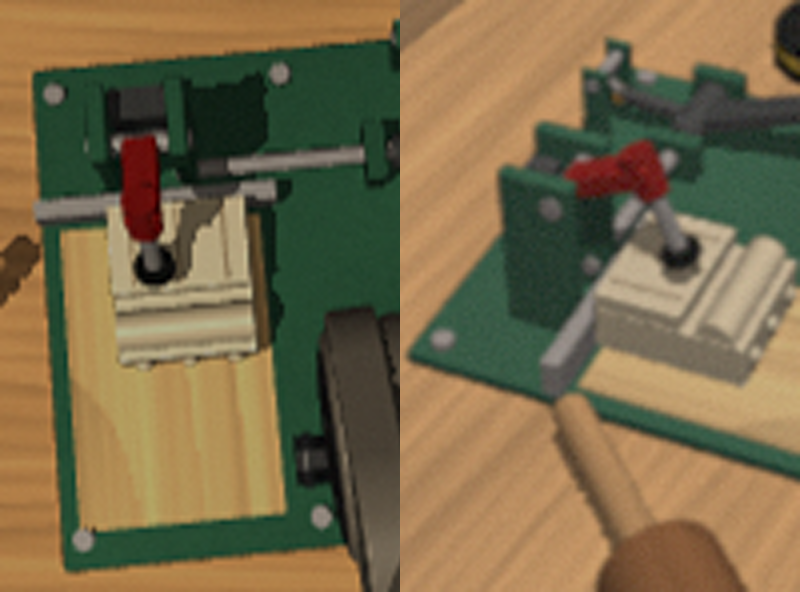

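The stone's back face is flush along the fence in both views, with the plunger foot, near (155,265) in the crop, over the rear land. Next I'll move above the tread, at fixture about (-68, -98) mm and top z≈113 mm.

{"op": "carry_out", "data": {
  "targets": [
    [3.1, 2.5, 0, 0, -1],
    [3.1, 2.5, 0, 0, -1],
    [0, 0, 2, 0, -1],
    [0, 0, 1.5, 0, -1],
    [0, 0, 0, 0, -1]
  ]
}}

```text
t: 8.2
eef_pos: [0.5337, -0.0848, 0.1318]
tool_rot: [-0.0, 0.998, 0.055, -0.001]
contact_force: [-0.7, -0.1, 0.1]
gripper_width: 0.0
grasp_force: 0.0
```

```bash
python3 -c "
from h import *
to(-.068,-.098,.135)
import cv2
cv2.imwrite('pics/w3.png',imaging.read_camera('wrist')[...,::-1])"
```

```text
t 8.2 fix mm [-70.6 -95.2] z 0.1318 yaw 0.1101 zt [-0.002  0.001 -1.   ] F [-0.68 -0.12  0.11] shift cm [ 0.26  0.28 -0.32] grip 0.0
```

View pics/w3.png

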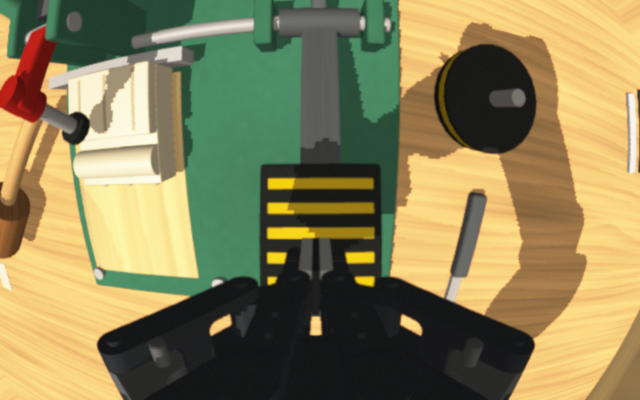

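The shut fingertips, at (317,240), are above the middle of the tread and on its centre line (column 320). I'll press along its arc.

{"op": "carry_out", "data": {
  "targets": [
    [0, 0, 0.4, 0, -1],
    [0, 0, 0.4, 0, -1],
    [0, 0, 0.4, 0, -1],
    [0, 0, 0.3, 0, -1],
    [0, 0, 0.2, 0, -1],
    [-0.1, 0, 0.2, 0, -1],
    [-0.1, 0, 0.2, 0, -1]
  ]
}}

```text
t: 8.95
eef_pos: [0.5327, -0.0855, 0.1131]
tool_rot: [0.0, 0.998, 0.055, 0.0]
contact_force: [-2.8, -0.0, 9.7]
gripper_width: 0.001
grasp_force: 4.3
```

{"op": "carry_out", "data": {
  "targets": [
    [-0.1, 0, 0.2, 0, -1],
    [-0.1, 0, 0.2, 0, -1],
    [-0.1, 0, 0.2, 0, -1],
    [-0.1, 0, 0.2, 0, -1]
  ]
}}

```text
t: 9.35
eef_pos: [0.5291, -0.086, 0.1058]
tool_rot: [0.0, 0.998, 0.055, 0.001]
contact_force: [-3.6, 0.8, 13.8]
gripper_width: 0.003
grasp_force: 6.1
```

{"op": "carry_out", "data": {
  "targets": [
    [-0.1, 0, 0.2, 0, -1],
    [-0.1, 0, 0.2, 0, -1],
    [-0.1, 0, 0.2, 0, -1],
    [-0.1, 0, 0.2, 0, -1],
    [-0.1, 0, 0.2, 0, -1],
    [0, 0, 0.2, 0, -1]
  ]
}}

```text
t: 9.95
eef_pos: [0.5235, -0.0866, 0.0932]
tool_rot: [0.0, 0.998, 0.055, 0.0]
contact_force: [-3.5, -0.7, 7.1]
gripper_width: 0.001
grasp_force: 3.2
```

{"op": "carry_out", "data": {
  "targets": [
    [-0.1, 0, 0.2, 0, -1],
    [0, 0, 0.2, 0, -1],
    [-0.1, 0, 0.2, 0, -1]
  ]
}}

```text
t: 10.25
eef_pos: [0.5217, -0.0868, 0.0862]
tool_rot: [0.0, 0.998, 0.055, 0.0]
contact_force: [0.3, -0.7, 0.2]
gripper_width: 0.001
grasp_force: 0.0
```

{"op": "carry_out", "data": {
  "targets": [
    [0, 0, 0.2, 0, -1],
    [-0.1, 0, 0.2, 0, -1],
    [0, 0, 0.1, 0, -1]
  ]
}}

```text
t: 10.55
eef_pos: [0.5202, -0.0869, 0.0809]
tool_rot: [-0.0, 0.998, 0.055, -0.0]
contact_force: [0.3, 0.5, -0.1]
gripper_width: -0.002
grasp_force: 0.0
```

It snapped over and the pedal has run ahead to its stop. I'll come down onto it softly.

{"op": "carry_out", "data": {
  "targets": [
    [0, 0, 0.1, 0, -1],
    [0, 0, 0.1, 0, -1],
    [-0.1, 0, 0.1, 0, -1],
    [0, 0, 0.1, 0, -1]
  ]
}}

```text
t: 10.95
eef_pos: [0.5193, -0.087, 0.0772]
tool_rot: [0.0, 0.998, 0.055, -0.0]
contact_force: [-0.6, 0.3, -0.5]
gripper_width: -0.001
grasp_force: 0.0
```

{"op": "carry_out", "data": {
  "targets": [
    [0, 0, 0.1, 0, -1],
    [0, 0, 0.1, 0, -1],
    [0, 0, 0.1, 0, -1]
  ]
}}

```text
t: 11.25
eef_pos: [0.5195, -0.087, 0.0743]
tool_rot: [0.0, 0.998, 0.055, 0.0]
contact_force: [0.7, -0.2, 0.3]
gripper_width: -0.001
grasp_force: 0.0
```

{"op": "carry_out", "data": {
  "targets": [
    [0, 0, 0.1, 0, -1],
    [0, 0, 0.1, 0, -1],
    [0, 0, 0.1, 0, -1]
  ]
}}

```text
t: 11.55
eef_pos: [0.5194, -0.087, 0.0712]
tool_rot: [0.0, 0.998, 0.055, 0.0]
contact_force: [0.7, 0.2, -0.2]
gripper_width: 0.005
grasp_force: 0.0
```

{"op": "carry_out", "data": {
  "targets": [
    [0, 0, 0.1, 0, -1],
    [0, 0, 0.1, 0, -1],
    [0, 0, 0.1, 0, -1]
  ]
}}

```text
t: 11.85
eef_pos: [0.5194, -0.087, 0.069]
tool_rot: [0.0, 0.998, 0.055, -0.0]
contact_force: [-4.9, 1.0, 14.7]
gripper_width: 0.003
grasp_force: 6.9
```

{"op": "carry_out", "data": {
  "targets": [
    [0, 0, 0.1, 0, -1],
    [0, 0, 0.1, 0, -1]
  ]
}}

```text
t: 12.05
eef_pos: [0.5194, -0.087, 0.0679]
tool_rot: [0.0, 0.998, 0.055, -0.0]
contact_force: [-8.4, 1.4, 23.8]
gripper_width: 0.001
grasp_force: 11.9
```

{"op": "carry_out", "data": {
  "targets": [
    [0, 0, 0.1, 0, -1],
    [0, 0, 0.1, 0, -1]
  ]
}}

```text
t: 12.25
eef_pos: [0.5193, -0.0871, 0.0667]
tool_rot: [0.001, 0.999, 0.055, -0.0]
contact_force: [-12.0, 0.4, 34.4]
gripper_width: -0.001
grasp_force: 17.1
```

My batched steps overshot: about 34 N at the last reading, above the 30 N limit. I'm easing off at once to hold about 18 N.

{"op": "carry_out", "data": {
  "targets": [
    [0, 0, -0.3, 0, -1],
    [0, 0, 0, 0, -1]
  ]
}}

```text
t: 12.45
eef_pos: [0.5194, -0.087, 0.0687]
tool_rot: [0.0, 0.998, 0.055, 0.0]
contact_force: [-4.3, 0.3, 14.2]
gripper_width: -0.003
grasp_force: 7.1
```

{"op": "carry_out", "data": {
  "targets": [
    [0, 0, 0.08, 0, -1],
    [0, 0, 0, 0, -1]
  ]
}}

```text
t: 12.65
eef_pos: [0.5194, -0.0871, 0.0681]
tool_rot: [0.0, 0.998, 0.055, -0.0]
contact_force: [-6.4, 0.4, 19.7]
gripper_width: -0.001
grasp_force: 9.8
```

Steady at about 19.7 N (20.7 N total). I'll hold for 2.1 s in all.

{"op": "carry_out", "data": {
  "targets": [
    [0, 0, 0, 0, -1],
    [0, 0, 0, 0, -1],
    [0, 0, 0, 0, -1],
    [0, 0, 0, 0, -1],
    [0, 0, 0, 0, -1],
    [0, 0, 0, 0, -1],
    [0, 0, 0, 0, -1],
    [0, 0, 0, 0, -1],
    [0, 0, 0, 0, -1],
    [0, 0, 0, 0, -1]
  ]
}}

```text
t: 13.65
eef_pos: [0.5194, -0.0871, 0.0682]
tool_rot: [0.0, 0.998, 0.055, -0.0]
contact_force: [-6.4, 0.2, 19.4]
gripper_width: -0.001
grasp_force: 9.7
```

{"op": "carry_out", "data": {
  "targets": [
    [0, 0, 0, 0, -1],
    [0, 0, 0, 0, -1],
    [0, 0, 0, 0, -1],
    [0, 0, 0, 0, -1],
    [0, 0, 0, 0, -1],
    [0, 0, 0, 0, -1],
    [0, 0, 0, 0, -1],
    [0, 0, 0, 0, -1],
    [0, 0, 0, 0, -1]
  ]
}}

```text
t: 14.55
eef_pos: [0.5193, -0.0871, 0.0681]
tool_rot: [0.0, 0.998, 0.055, -0.0]
contact_force: [-7.4, 0.3, 19.5]
gripper_width: 0.002
grasp_force: 9.7
```

{"op": "carry_out", "data": {
  "targets": [
    [0, 0, -0.2, 0, -1],
    [0, 0, -0.2, 0, -1],
    [0, 0, -0.3, 0, -1],
    [0, 0, -0.5, 0, -1],
    [0, 0, -1.5, 0, -1],
    [0, 0, -3, 0, -1],
    [0, 0, -4, 0, -1],
    [-2, 0, -3, 0, -1],
    [-3, 2, 0, 0, -1],
    [0, 4, 0, 0, -1],
    [0, 0, 0, 0, -1]
  ]
}}

```text
t: 15.65
eef_pos: [0.4756, -0.1576, 0.1941]
tool_rot: [0.001, 0.999, 0.051, 0.0]
contact_force: [-0.5, 0.0, -0.4]
gripper_width: 0.001
grasp_force: 0.0
```

```bash
python3 -c "
from h import *
import cv2
to(-.115,-.09,.15)
a=imaging.read_camera('top')[...,::-1]
s=imaging.read_camera('side')[...,::-1]
c=cv2.resize(a[140:288,240:396],None,fx=3,fy=3,interpolation=cv2.INTER_CUBIC)[:,:400]
d=cv2.resize(s[165:313,235:367],None,fx=3,fy=3,interpolation=cv2.INTER_CUBIC)
cv2.imwrite('pics/chk2.png',np.hstack([c,d]))"
```

```text
t 15.65 fix mm [-136.4 -161.2] z 0.1941 yaw 0.1026 zt [ 0.001 -0.003 -1.   ] F [-0.51  0.01 -0.42] shift cm [ 2.09 -7.15  4.39] grip 0.0
```

View pics/chk2.png

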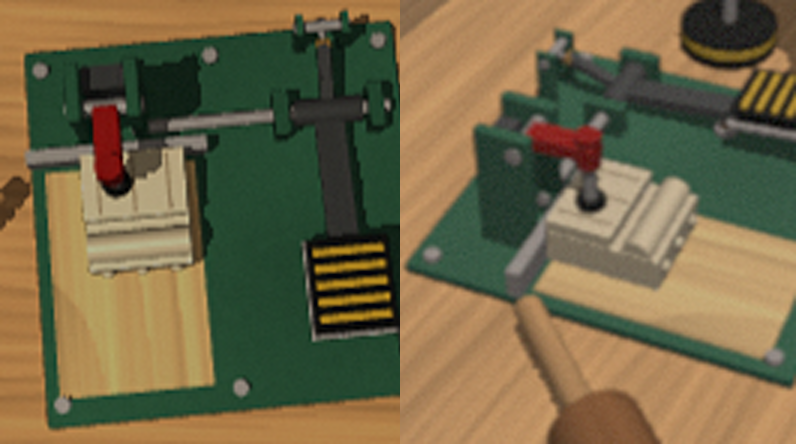

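The pedal is latched down, the plunger (at (118,183) in the crop) is on the stone's rear land, the stone is still flush with the fence, and the arm is clear.

```bash
python3 -c "
from station import bot
print(bot.hand_in())"
```

```text
the job is handed in; nothing more can be done
None
```

Handed in, but it may be judged a fail for stamping: while I was finding the stop, the press force briefly reached about 34 N, over the 30 N limit, before I eased off. Otherwise it went as asked: stone flush against the fence, about 20 N held for 2 s, pedal latched with the clamp on the stone, arm clear, and the mallet, chisel and discs not touched.

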